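Centre a tippy heat sink on the inspection pedestal and start the scan

ROBOT

A 7-joint arm with a two-finger parallel gripper is mounted at the origin on the work surface. World frame = base frame: x ahead of the robot, y to its left, z up, the work surface at z = 0. Lengths are in m, angles in rad, forces in N, time in s.
With the tool pointing down it reaches from about 0.4 to 0.85 m from the base axis. Payload 4.5 kg.
Tool frame: the origin (TCP) lies at the very end of the fingers, on their centre line; the grasp point (between the pads) lies 19 mm behind it; z points along the fingers, y is the line along which they close (so a half turn about z gives the same grasp; the last joint's range is limited). The gripper opens to 88 mm and grips with 3 to 60 N. Pads are 18 mm wide; open, the fingers measure 123 mm over their backs; the gripper's body (75 mm by 187 mm) begins 45 mm behind the grasp point.
Start: joints at [1.32, 0.689, -0.195, 1.565, 0.157, 0.902, -0.215], TCP at [0.176, -0.6, 0.213] pointing down, gripper open.
Joint ranges: [-3.01, 3.01], [-0.46, 2.08], [-1.47, 1.51], [0.13, 2.56], [-1, 4.14], [0.04, 2.09], [-2.66, 2.66]. Speed limits (rad/s): [2.57, 2.57, 3.14, 3.14, 3.14, 3.14, 3.14].

INTERFACE

Orientations are given as a unit quaternion [x, y, z, w].
In Python, from plant import r, eyes, nets gives the robot as it stands.
- The arm moves only by the shell command python3 -m pendant 'ROWS' [FORCE]. ROWS is JSON, a list of rows, each an object of numbers: "claw": the opening, from 0 (shut) to 1 (fully open); "dx", "dy", "dz": the shift along the world's x, y, z in mm; "twist": the turn about the world's z in rad. In form: [{"claw": .., "dx": .., "dy": .., "dz": .., "twist": ..}, ...]. A call has 1 to 8 rows; each row is the pose to reach, as a shift and turn from the pose commanded when the call began; what a row does not reach only later rows make up. A row lasts 1/10 s, in which the tool goes at most 50 mm and 8.59 degrees, less where a joint would pass 70% of its speed; a pose out of reach is approached as far as the arm can. A call with a gripper value outside its range is refused whole. The fingers move at their own pace and stop on an object; FORCE is the grip in N (left out, the last holds). Time passes only in rows, so rows that repeat a pose let the fingers close. It gives the time, the measured TCP pose, the force, the opening and the grip force at its end, in the units of the state.
- r.get_state(): the state, without advancing time (a new reading comes with each control period).
- eyes.snapshot(name): name is "scene" or "top" or "wrist"; returns (picture, depth): 480x640x3 uint8, blue, green, red; 480x640 float32, m along the optical axis (not along the pixel's ray), 0 where there is no reading.
- eyes.camera_info(name): a dict with "K" (3x3 intrinsics, pixels), "world_to_cam" (4x4, takes a point from world to camera coordinates); the wrist camera has in their place "T_tool_cam" (4x4, takes a point from camera to tool coordinates, whose origin is the TCP and whose axes are the flange's). Camera axes: x right, y down, z forward; pixel columns grow to the right and rows downward; lengths in m; the calibration is good to about 2 mm. The wrist camera is an equidistant fisheye: a pixel r from the principal point sees the ray r / f radians off the axis. A picture is of the moment at which its call begins: read the wrist's pose just before it. camera_info takes no time and is no camera call.
- r.finish_job(): hands the job in; it is judged then, once.
Trained networks look in the newest picture that a camera, given by its name, has taken for a name from the list of things; names that differ only in an ending like _2 or _b are one class to them, and where a whole thing is asked for, a point or a joint stands for the part that bears it (a point fixed in the world has none). Each returns a list of dicts, best first, with "confidence" (0 to 1); they miss things now and then, are a little off and sometimes report something else, mostly with a low value. They report only what shows in the picture. A call takes as long as a camera call. They do not tell look-alikes from the thing itself.
- nets.spot_in(camera, query): "box" ([left, top, width, height] as shares, 0 to 1, of the picture: columns of its width, rows of its height, round what is visible of it).
- nets.place_of(camera, query): "position" ([column, row] as shares, 0 to 1, of the picture: columns of its width, rows of its height: a listed point, or the origin of a listed thing).
The state is a dict: "clock": time; "q": joint angles; "qd": joint speeds; "joint_torque": joint torques, N m; "tool_pos": TCP position; "eef_rot": TCP orientation; "contact_force": force on the tool from outside, world axes, zero at the start; "moment": the same for the moment, N m; "opening": opening from 0.0 (shut) to 1.0 (fully open); "finger_force": force on a finger pad.
Only numpy, scipy, OpenCV 4.12 (cv2) and the standard library are available. Lean on these libraries where they do the work, as an engineer would, in place of code of your own. Each camera call takes 0.05 s, during which the arm holds its last target. There are 200 camera calls.

TASK

The small heat sink standing off-centre on the turntable's pedestal must be centred for inspection: with light taps low on its foot, nudge it until its foot stands inside the white ring in the middle, upright, without gripping, lifting or tipping it. Then move clear of it and push the start button on the grey control box all the way down and let it come back up. Do not press the button before the heat sink is centred, and leave everything else on the bench where it is.

Things in the scene. Friction and masses are not known exactly. Their poses are not given: they have to be found in the camera images.
- heatsink: Plain aluminium heat sink to be centred; loose, about 110 g. Round: foot disc 30 mm diameter, 12 mm thick; 14 mm neck from 12 to 20 mm; seven fins 27 mm diameter from 20 to 62 mm (top). Origin: centre of the foot's underside; z up its axis. Stands on the pedestal 11 to 17 mm off centre, any direction, foot near the edge. Pushed slowly at the foot it slides upright; pushed at the fins it topples.
- pedestal_top (a point): Centre of the pedestal's flat top, 55 mm above the bench. The pedestal, a black post 68 mm in diameter, rises 33 mm above the turntable's round grey base (130 mm diameter, 22 mm high); it does not turn or move. A thin white printed ring, 40 mm inner and 43 mm outer diameter, is concentric with this point: 5 mm all round the centred foot.
- station: The turntable as a whole (fixed, round). Origin: centre of its underside on the bench. Its yaw has no meaning.
- start (a joint): Travel of the start button in m: 0 up, 0.006 fully down. Spring-loaded; fully down takes 5 N; it springs back when let go.
- start_top (a point): Centre of the top of the start button's round cap (28 mm diameter), which faces up, pressed straight down. The button sits on a fixed grey control box, 90 x 75 mm and 35 mm high, that stands to the left or the right of the turntable.
- heatsink2: A second, identical heat sink standing on the bench itself; leave alone. Origin: centre of the underside.
- capacitor: Black can capacitor standing on the bench, 40 mm diameter, 70 mm high; leave alone. Origin: centre of the underside.
- screwdriver: Screwdriver lying on the bench between the robot and the turntable; leave alone. Lies along its x axis, handle to -x.
- reel: White component reel lying flat, 100 mm diameter, 14 mm thick; leave alone. Origin: centre of the underside.
- bin: Open grey plastic bin, 100 x 80 x 45 mm; leave alone. Origin: centre of the underside.
- brush: Brush lying beyond the turntable; leave alone. Lies along its x axis, handle to -x.
Not all that is in view belongs to the job. Leave any orange look-alike of the part that bears start alone.

How it is judged:
By the outcome, as a careful person would: the job done as asked, in the order asked, and still so for the second after the job is handed in, with the robot touching nothing.
It also fails if it takes over 58 s, if anything falls off the work surface, if the arm or the gripper's body presses on something with over 40 N, if the wrist force passes 120 N, or if a joint passes its speed limit or range.

## Working session

There is one attempt and no reset: what is moved stays moved. The work goes in short steps, Python scripts to look and compute and a shell command to move; the robot and the scene stay as the last step left them, time stands still between calls to the robot, and variables do not carry over. Pictures are saved under pics/ and viewed, at most 10 in all, crops included, and the job is handed in when it is done.

```bash
mkdir -p pics; python3 - <<'E'
from plant import r,eyes,nets
import cv2,numpy as np
s=r.get_state();print(s['clock'],s['tool_pos'],s['eef_rot'],s['opening'])
a,da=eyes.snapshot('scene')
for q in['heatsink','start_top','pedestal_top']:print('scene',q,nets.place_of('scene',q))
b,db=eyes.snapshot('top')
for q in['heatsink','start_top','pedestal_top']:print('top',q,nets.place_of('top',q))
np.savez('v0.npz',a=a,da=da,b=b,db=db)
cv2.imwrite('pics/scene0.png',a);cv2.imwrite('pics/top0.png',b)
for c in['scene','top']:print(eyes.camera_info(c))
E
```

```text
0.0 [ 0.17534316 -0.59919377  0.21210387] [ 9.89872510e-01  1.41956221e-01 -2.07778642e-04 -8.95457542e-04] 0.9978608204506657
scene heatsink [{'position': [0.4381, 0.5629], 'confidence': 0.86}, {'position': [0.585, 0.5475], 'confidence': 0.7}, {'position': [0.4655, 0.7267], 'confidence': 0.38}]
scene start_top [{'position': [0.6905, 0.4152], 'confidence': 0.49}, {'position': [0.6441, 0.4958], 'confidence': 0.47}]
scene pedestal_top [{'position': [0.4338, 0.5487], 'confidence': 0.82}, {'position': [0.3483, 0.656], 'confidence': 0.56}]
top heatsink [{'position': [0.4128, 0.5602], 'confidence': 0.55}, {'position': [0.5442, 0.5188], 'confidence': 0.45}, {'position': [0.6963, 0.4375], 'confidence': 0.28}]
top start_top [{'position': [0.3419, 0.5723], 'confidence': 0.45}, {'position': [0.2645, 0.6879], 'confidence': 0.39}]
top pedestal_top [{'position': [0.5481, 0.5294], 'confidence': 0.81}]
{'K': array([[602.28112099,   0.        , 324.27839196],
       [  0.        , 602.28112099, 254.35496213],
       [  0.        ,   0.        ,   1.        ]]), 'world_to_cam': array([[ 0.23039062,  0.97308943, -0.00413798, -0.18342345],
       [ 0.52777121, -0.12852654, -0.83960614, -0.22012712],
       [-0.8175437 ,  0.19125347, -0.5431799 ,  1.77682236],
       [ 0.        ,  0.        ,  0.        ,  1.        ]])}
{'K': array([[587.04239092,   0.        , 324.01934227],
       [  0.        , 587.04239092, 242.50783412],
       [  0.        ,   0.        ,   1.        ]]), 'world_to_cam': array([[-0.00578704, -0.99977115,  0.02059502,  0.02619585],
       [-0.98305386,  0.0019142 , -0.18330698,  0.57247411],
       [ 0.18322561, -0.02130681, -0.98283996,  1.46715364],
       [ 0.        ,  0.        ,  0.        ,  1.        ]])}
```

View pics/scene0.png

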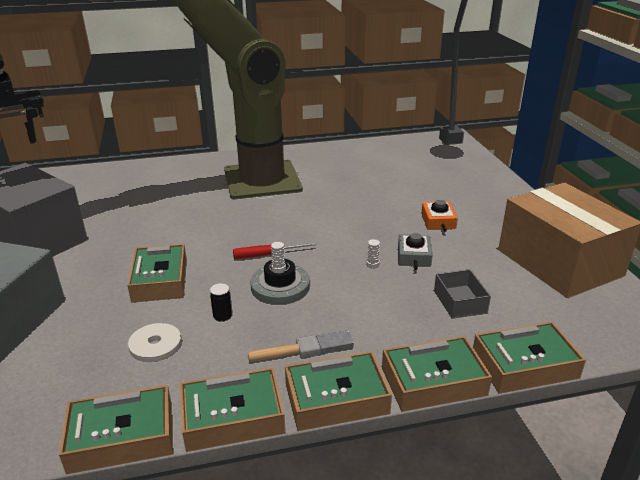

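View pics/top0.png

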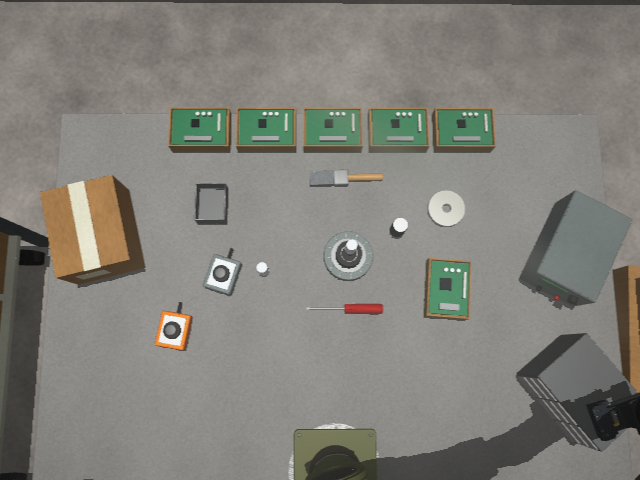

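The candidates for the heat sink are scene (278,258), which stands on the turntable and is the one I want, and scene (374,253), which stands on the bench and stays. The candidates for the button are the grey box at scene (415,243) / top (222,272), which is the one, and the orange look-alike at scene (440,210) / top (172,330). I'll measure these and check them in a close crop.

```bash
cat > h.py <<'E'
import numpy as np,cv2
from scipy.optimize import least_squares
from plant import r,eyes,nets
def cloud(c,d,box):
    i=eyes.camera_info(c);K=i['K'];T=np.linalg.inv(i['world_to_cam'])
    u0,v0,u1,v1=box;v,u=np.mgrid[v0:v1,u0:u1];z=d[v0:v1,u0:u1];m=z>0
    u,v,z=u[m],v[m],z[m]
    P=np.c_[(u-K[0,2])/K[0,0]*z,(v-K[1,2])/K[1,1]*z,z]
    return P@T[:3,:3].T+T[:3,3],np.c_[u,v]
def ray(c,uv,z):
    i=eyes.camera_info(c);T=np.linalg.inv(i['world_to_cam'])
    d=T[:3,:3]@np.linalg.solve(i['K'],[uv[0],uv[1],1.]);o=T[:3,3]
    return o+d*(z-o[2])/d[2]
def proj(c,p):
    i=eyes.camera_info(c);q=i['world_to_cam']@np.append(p,1);q=i['K']@q[:3];return q[:2]/q[2]
E
python3 - <<'E'
from h import *
f=np.load('v0.npz')
for c,d,im,bx,bb in[('top',f['db'],f['b'],(310,220,390,290),(200,250,245,300)),('scene',f['da'],f['a'],(245,235,315,305),(390,225,440,275))]:
    P,uv=cloud(c,d,bx)
    print(c,'z hist',np.histogram(P[:,2],np.arange(-.005,.13,.01))[0])
    base=P[(P[:,2]>.014)&(P[:,2]<.03)]
    print('base',base.mean(0),base.min(0),base.max(0))
    t=P[P[:,2]>.11];print('hs top',len(t),t.mean(0),np.median(t,0))
    t=P[P[:,2]>.075];print('hs',(t.min(0)+t.max(0))/2,t.max(0)-t.min(0))
    p=P[(P[:,2]>.048)&(P[:,2]<.062)];print('ped',(p.min(0)+p.max(0))/2,p.max(0)-p.min(0))
    B,uv=cloud(c,d,bb);print('box z',np.histogram(B[:,2],np.arange(-.005,.08,.005))[0])
    t=B[B[:,2]>.042];print('btn',t.mean(0),t.max(0),(t.min(0)+t.max(0))/2,t.max(0)-t.min(0))
    q=B[(B[:,2]>.03)&(B[:,2]<.04)];print('boxtop',q.mean(0),cv2.minAreaRect((q[:,:2]*1000).astype(np.float32)))
a=cv2.resize(f['a'][215:305,240:440],(800,360),interpolation=cv2.INTER_CUBIC)
b=cv2.resize(f['b'][225:285,310:390],(320,240),interpolation=cv2.INTER_CUBIC)
b2=cv2.resize(f['b'][240:300,195:275],(320,240),interpolation=cv2.INTER_CUBIC)
o=np.zeros((600,800,3),np.uint8);o[:360]=a;o[360:,:320]=b;o[360:,340:660]=b2
cv2.imwrite('pics/crop.png',o)
E
```

```text
top z hist [3027  567  799  490   18  122  290   19    8    9    6   23   72]
base [ 0.5412956  -0.0397652   0.02352421] [ 0.48064613 -0.10395658  0.01413865] [0.60748044 0.02362697 0.02997925]
hs top 93 [ 0.554737   -0.04369351  0.11771355] [ 0.55460291 -0.04382176  0.11797796]
hs [ 0.55448156 -0.04362876  0.10051183] [0.02497093 0.0259228  0.05004381]
ped [ 0.54357409 -0.04047332  0.0551048 ] [0.06721395 0.06718202 0.01359601]
box z [433 502 163  19  27  28  38 242 404 128  72  56  52  18   3   0]
btn [0.4926429  0.28709948 0.05070758] [0.53432943 0.33102883 0.06760806] [0.49027086 0.2885374  0.05481914] [0.08811714 0.08498286 0.02557784]
boxtop [0.49340234 0.28697012 0.03575657] ((494.71014404296875, 287.9638977050781), (75.637939453125, 90.02652740478516), 72.20295715332031)
scene z hist [2273  369 1182  193  115  268  141   54   58   44   55   48   69]
base [ 0.54029107 -0.04591518  0.02150785] [ 0.39281821 -0.10439752  0.01404032] [0.60956977 0.06458187 0.02989021]
hs top 96 [ 0.55700207 -0.04296724  0.11544354] [ 0.55844931 -0.04323989  0.1158132 ]
hs [ 0.55600439 -0.04286758  0.0971956 ] [0.03234268 0.02679825 0.04430564]
ped [ 0.54623803 -0.04009627  0.05518201] [0.0678033  0.0668429  0.01359445]
box z [969 442  76  87  86  69  69 322 158  62  55  44  38   0   0   0]
btn [0.50411056 0.28675242 0.04935456] [0.63857649 0.31123633 0.05957609] [0.5572907  0.28907401 0.05079676] [0.16257159 0.04432464 0.01755866]
boxtop [0.50649396 0.28468576 0.03423374] ((497.2383728027344, 288.52276611328125), (74.38121032714844, 99.69105529785156), 72.5340805053711)
```

View pics/crop.png

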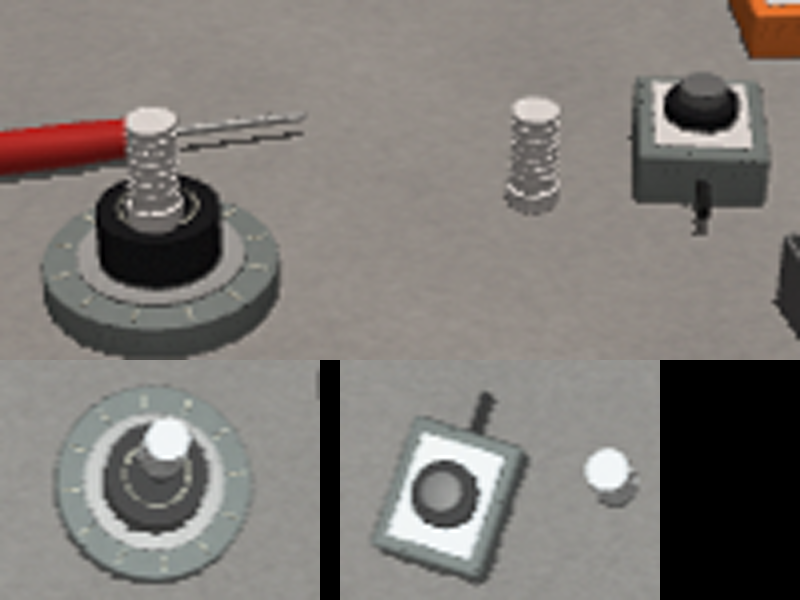

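The crop shows the heat sink on the black pedestal, far side of the ring (crop 165,440 against ring centre about 155,478). The grey box has a white plate and a dark round button. The orange box is separate, top right. I'll check obstacle heights along the transit before moving.

```bash
python3 - <<'E'
from h import *
f=np.load('v0.npz')
P,_=cloud('top',f['db'],(0,0,640,480))
print('max z by cell; rows x, cols y -0.75..0.45')
ys=np.arange(-.75,.46,.1)
for x in np.arange(.0,.9,.1):
    print('%.1f'%x,['%.2f'%P[(abs(P[:,0]-x)<.05)&(abs(P[:,1]-y)<.05)][:,2].max(initial=-1) for y in ys])
B,uv=cloud('top',f['db'],(205,255,240,292))
for lo,hi in((.045,.05),(.05,.055),(.055,.06),(.06,.065),(.065,.075)):
    t=B[(B[:,2]>lo)&(B[:,2]<hi)];print(lo,len(t),t.mean(0),t.max(0)-t.min(0))
i=eyes.camera_info('wrist');print(i)
E
```

```text
max z by cell; rows x, cols y -0.75..0.45
0.0 ['0.01', '0.01', '0.01', '0.01', '0.01', '0.01', '0.02', '0.09', '0.33', '0.02', '0.01', '0.01', '0.01']
0.1 ['0.01', '0.16', '0.39', '0.02', '0.71', '0.01', '0.02', '0.41', '0.40', '0.01', '0.01', '0.01', '0.01']
0.2 ['0.16', '0.33', '0.41', '0.16', '0.01', '0.01', '0.01', '0.01', '0.01', '0.01', '0.01', '0.01', '0.01']
0.3 ['0.01', '0.16', '0.16', '0.15', '0.01', '0.01', '0.01', '0.02', '0.01', '0.01', '0.01', '0.06', '0.07']
0.4 ['0.01', '0.14', '0.14', '0.02', '0.06', '0.06', '0.03', '0.03', '0.02', '0.01', '0.04', '0.06', '0.07']
0.5 ['0.14', '0.14', '0.14', '0.13', '0.06', '0.06', '0.03', '0.12', '0.03', '0.07', '0.07', '0.06', '0.15']
0.6 ['0.14', '0.14', '0.14', '0.01', '0.02', '0.02', '0.08', '0.13', '0.03', '0.01', '0.05', '0.05', '0.01']
0.7 ['0.01', '0.14', '0.14', '0.01', '0.03', '0.02', '0.01', '0.03', '0.03', '0.01', '0.06', '0.05', '0.01']
0.8 ['0.01', '0.01', '0.01', '0.05', '0.06', '0.06', '0.06', '0.06', '0.06', '0.06', '0.06', '0.06', '0.06']
0.045 71 [0.49416304 0.28527687 0.04761998] [0.06928793 0.05310439 0.00468682]
0.05 56 [0.49340302 0.2872738  0.05225082] [0.04120178 0.040892   0.0047405 ]
0.055 52 [0.49526346 0.28848729 0.057225  ] [0.02343538 0.02991188 0.00473922]
0.06 18 [0.49318211 0.29005068 0.06193665] [0.02080449 0.02255401 0.00494058]
0.065 3 [0.49284664 0.28556049 0.06646684] [0.01505609 0.01758324 0.00176063]
{'K': array([[371.64829954,   0.        , 318.35980029],
       [  0.        , 371.64829954, 239.55819994],
       [  0.        ,   0.        ,   1.        ]]), 'T_tool_cam': array([[ 1.11181632e-04, -9.57621605e-01, -2.88029251e-01,
         7.30978191e-02],
       [ 9.99999777e-01,  2.96291294e-04, -5.99082685e-04,
        -1.24522943e-03],
       [ 6.59035082e-04, -2.88029120e-01,  9.57621424e-01,
        -1.70639512e-01],
       [ 0.00000000e+00,  0.00000000e+00,  0.00000000e+00,
         1.00000000e+00]])}
```

```bash
python3 -m pendant '[{"claw":0,"dx":30,"dy":38,"dz":10,"twist":-0.1},{"claw":0,"dx":60,"dy":76,"dz":10,"twist":-0.2},{"claw":0,"dx":90,"dy":115,"dz":10,"twist":-0.3},{"claw":0,"dx":120,"dy":154,"dz":10,"twist":-0.4},{"claw":0,"dx":150,"dy":193,"dz":10,"twist":-0.54},{"claw":0,"dx":180,"dy":232,"dz":10,"twist":-0.54},{"claw":0,"dx":210,"dy":271,"dz":10,"twist":-0.54},{"claw":0,"dx":240,"dy":310,"dz":10,"twist":-0.54}]' 20
```

```text
clock: 1.2
tool_pos: [0.4168, -0.2882, 0.2232]
eef_rot: [0.992, -0.127, 0.0, 0.0]
contact_force: [0.8, -0.6, 0.2]
opening: 0.298
finger_force: 0.0
```

```bash
python3 -m pendant '[{"claw":0,"dx":35,"dy":35,"dz":0,"twist":0},{"claw":0,"dx":70,"dy":70,"dz":0,"twist":0},{"claw":0,"dx":105,"dy":105,"dz":0,"twist":0},{"claw":0,"dx":140,"dy":140,"dz":0,"twist":0},{"claw":0,"dx":170,"dy":175,"dz":0,"twist":0},{"claw":0,"dx":190,"dy":205,"dz":0,"twist":0},{"claw":0,"dx":190,"dy":225,"dz":0,"twist":0},{"claw":0,"dx":190,"dy":225,"dz":0,"twist":0}]'
```

```text
clock: 2.0
tool_pos: [0.6062, -0.0599, 0.2226]
eef_rot: [0.992, -0.124, -0.0, -0.001]
contact_force: [-0.0, -0.7, 0.7]
opening: 0.003
finger_force: 0.0
```

```bash
python3 - <<'E'
from h import *
s=r.get_state();print(s['tool_pos'],s['eef_rot'])
w,dw=eyes.snapshot('wrist');cv2.imwrite('pics/w1.png',w);np.savez('w1.npz',w=w,d=dw,p=s['tool_pos'],q=s['eef_rot'])
E
```

```text
[ 0.60619147 -0.05993592  0.22258854] [ 9.92294751e-01 -1.23891609e-01 -2.82468537e-04 -1.38445306e-03]
```

View pics/w1.png

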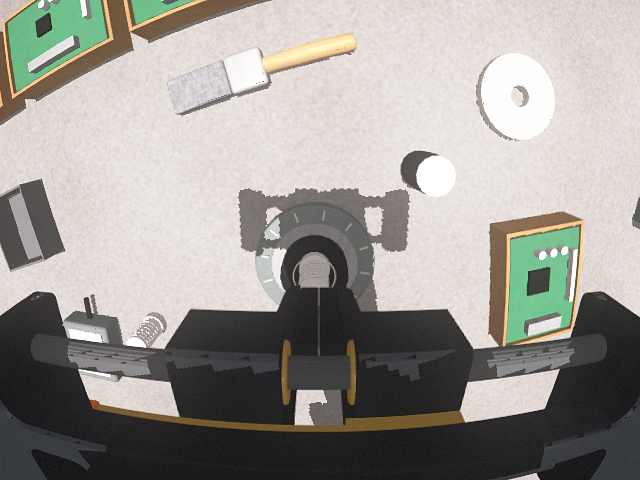

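The wrist view shows the pedestal at (315,260) with the heat sink in front of the closed fingertips (about 320,300), lined up with the tool's centre. I'll descend behind the foot, stop partway to check, then lower to foot height.

```bash
python3 -m pendant '[{"claw":0,"dx":-5,"dy":3,"dz":-40,"twist":0},{"claw":0,"dx":-10,"dy":7,"dz":-80,"twist":0},{"claw":0,"dx":-14,"dy":8,"dz":-110,"twist":0},{"claw":0,"dx":-14,"dy":8,"dz":-140,"twist":0},{"claw":0,"dx":-14,"dy":8,"dz":-155,"twist":0},{"claw":0,"dx":-14,"dy":8,"dz":-161,"twist":0},{"claw":0,"dx":-14,"dy":8,"dz":-161,"twist":0},{"claw":0,"dx":-14,"dy":8,"dz":-161,"twist":0}]'; python3 - <<'E'
from h import *
s=r.get_state();print(s['tool_pos'],s['contact_force'])
a,d=eyes.snapshot('scene');b,_=eyes.snapshot('top')
print(proj('scene',s['tool_pos']))
x=cv2.resize(a[200:310,215:355],(764,600),interpolation=cv2.INTER_CUBIC);cv2.imwrite('pics/s2.png',x)
E
```

```text
clock: 2.85
tool_pos: [0.5927, -0.0575, 0.0632]
eef_rot: [0.992, -0.128, 0.001, 0.0]
contact_force: [0.0, 0.8, -0.5]
opening: 0.007
finger_force: 0.0
[ 0.59268365 -0.05748601  0.06319146] [ 0.0189722   0.79168003 -0.49410469]
[274.49306842 277.05924233]
```

View pics/s2.png

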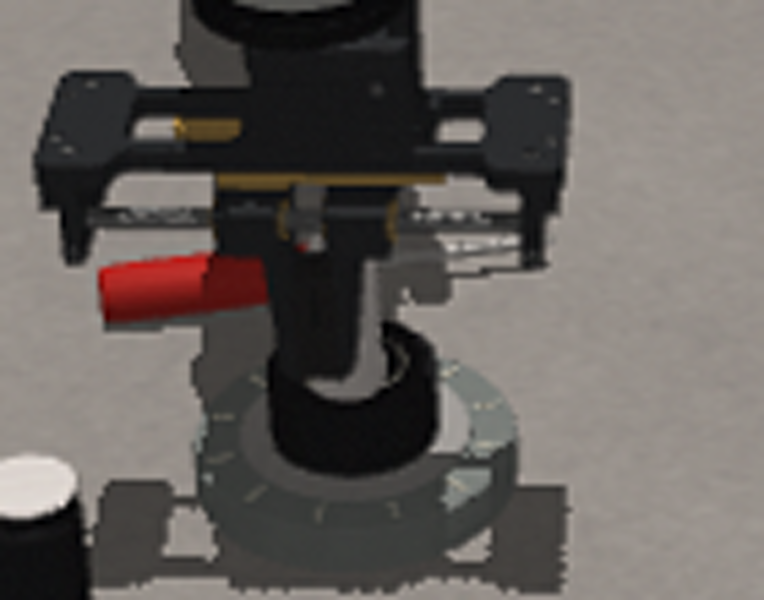

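The fingertip is behind the foot and level with the pedestal's rear edge at crop (320,375), touching nothing. Next I'll lower 2 mm, close up, and push slowly, stopping short of centre.

```bash
python3 -m pendant '[{"claw":0,"dx":-3,"dy":4.5,"dz":-2,"twist":0},{"claw":0,"dx":-7,"dy":5.5,"dz":-2,"twist":0},{"claw":0,"dx":-10,"dy":6.5,"dz":-2,"twist":0},{"claw":0,"dx":-12,"dy":7,"dz":-2,"twist":0},{"claw":0,"dx":-14,"dy":7.5,"dz":-2,"twist":0},{"claw":0,"dx":-16,"dy":8,"dz":-2,"twist":0},{"claw":0,"dx":-17,"dy":8.2,"dz":-2,"twist":0},{"claw":0,"dx":-18,"dy":8.5,"dz":-2,"twist":0}]'
cat > m.py <<'E'
from h import *
def meas():
    for c,bx in(('top',(310,220,390,290)),('scene',(245,225,315,305))):
        im,d=eyes.snapshot(c);P,uv=cloud(c,d,bx);hsv=im[uv[:,1],uv[:,0]].astype(int)
        bright=hsv.min(1)>150
        t=P[(P[:,2]>.108)&(P[:,2]<.125)&bright];print(c,'hs top',len(t),t.mean(0).round(4))
        cv2.imwrite('pics/last_%s.png'%c,im)
s=r.get_state();print(s['tool_pos'],s['contact_force']);meas()
E
python3 m.py
```

```text
clock: 3.75
tool_pos: [0.5748, -0.0486, 0.0604]
eef_rot: [0.992, -0.127, 0.001, 0.0]
contact_force: [2.7, -0.8, 1.2]
opening: 0.005
finger_force: 0.9
[ 0.57482128 -0.04862182  0.06035978] [ 2.70815795 -0.79955967  1.15574183]
top hs top 0 [nan nan nan]
scene hs top 0 [nan nan nan]m.py:6: RuntimeWarning: Mean of empty slice.
  t=P[(P[:,2]>.108)&(P[:,2]<.125)&bright];print(c,'hs top',len(t),t.mean(0).round(4))
  ret = um.true_divide(
```

```bash
python3 - <<'E'
import cv2
a=cv2.imread('pics/last_scene.png');cv2.imwrite('pics/s3.png',cv2.resize(a[200:310,215:355],(764,600),interpolation=cv2.INTER_CUBIC))
E
```

```text
(no output)
```

View pics/s3.png

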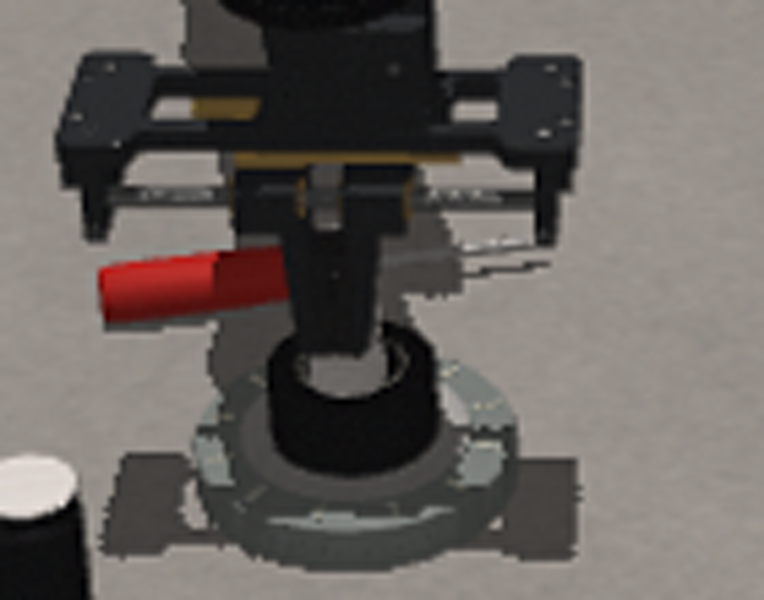

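The fingertip hides the heat sink in this view. I'll back off and rise to check it stands upright before going on.

```bash
python3 -m pendant '[{"claw":0,"dx":5,"dy":-1.5,"dz":0,"twist":0},{"claw":0,"dx":12,"dy":-3,"dz":0,"twist":0},{"claw":0,"dx":20,"dy":-5,"dz":20,"twist":0},{"claw":0,"dx":40,"dy":-10,"dz":60,"twist":0},{"claw":0,"dx":70,"dy":-20,"dz":90,"twist":0},{"claw":0,"dx":110,"dy":-30,"dz":120,"twist":0},{"claw":0,"dx":120,"dy":-30,"dz":120,"twist":0}]'; python3 m.py; python3 - <<'E'
import cv2,numpy as np
a=cv2.imread('pics/last_scene.png');b=cv2.imread('pics/last_top.png')
x=np.hstack([cv2.resize(a[220:310,235:325],(400,400),interpolation=cv2.INTER_CUBIC),cv2.resize(b[215:295,308:388],(400,400),interpolation=cv2.INTER_CUBIC)])
cv2.imwrite('pics/s4.png',x)
E
```

```text
clock: 4.55
tool_pos: [0.7001, -0.0809, 0.185]
eef_rot: [0.992, -0.128, 0.006, 0.0]
contact_force: [-0.2, -0.3, -0.5]
opening: 0.004
finger_force: 0.0
[ 0.70008299 -0.08092476  0.18502514] [-0.22441499 -0.27354967 -0.47126458]
top hs top 0 [nan nan nan]
scene hs top 0 [nan nan nan]m.py:6: RuntimeWarning: Mean of empty slice.
  t=P[(P[:,2]>.108)&(P[:,2]<.125)&bright];print(c,'hs top',len(t),t.mean(0).round(4))
  ret = um.true_divide(
```

View pics/s4.png

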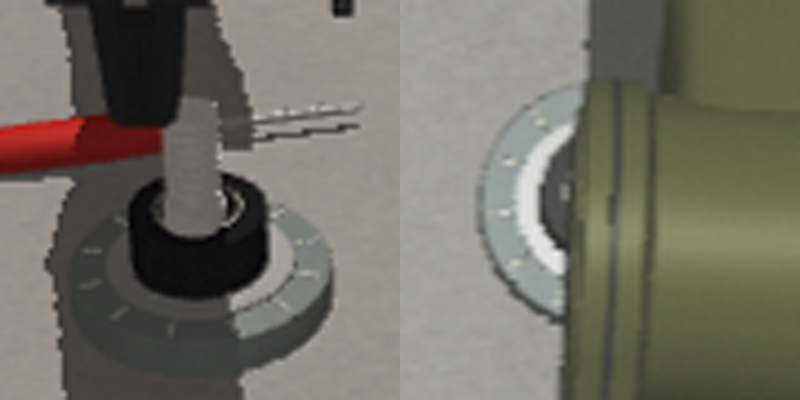

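The heat sink is upright at crop (193,165), and its foot is still off toward the right and near side of the picture. It's in shade, so I'll measure it by depth instead.

```bash
cat > m.py <<'E'
from h import *
s=r.get_state();print(s['tool_pos'],s['contact_force'])
f=np.load('v0.npz')
im,d=eyes.snapshot('scene');cv2.imwrite('pics/last_scene.png',im)
for n,dd in(('before',f['da']),('now',d)):
    P,uv=cloud('scene',dd,(255,235,305,285))
    m=(abs(P[:,0]-.55)<.03)&(abs(P[:,1]+.04)<.03)
    P,uv=P[m],uv[m]
    t=P[P[:,2]>.112];print(n,'top',len(t),np.median(t,0).round(4))
    for lo,hi in((.08,.095),(.095,.115)):
        t=P[(P[:,2]>lo)&(P[:,2]<hi)];print(n,len(t),'y mid',((t[:,1].min()+t[:,1].max())/2).round(4),'x med',np.median(t[:,0]).round(4),'xmax',np.percentile(t[:,0],90).round(4))
    p=P[(P[:,2]>.0515)&(P[:,2]<.058)]
    print(n,'ped x',p[:,0].min().round(4),p[:,0].max().round(4),'y',p[:,1].min().round(4),p[:,1].max().round(4))
E
python3 m.py
```

```text
[ 0.69542368 -0.07869605  0.18028948] [-1.03903041  0.70861789 -0.12554638]
before top 84 [ 0.557  -0.0431  0.116 ]
before 74 y mid -0.0427 x med 0.5629 xmax 0.5668
before 103 y mid -0.0428 x med 0.5636 xmax 0.5669
before ped x 0.5207 0.5779 y -0.0697 -0.01
now top 60 [ 0.5589 -0.0401  0.1166]
now 80 y mid -0.0426 x med 0.5631 xmax 0.5669
now 94 y mid -0.0424 x med 0.5632 xmax 0.5674
now ped x 0.5205 0.5795 y -0.0695 -0.0101
```

The heat sink hasn't moved yet, so contact was only just made. I'll go back down and push further.

```bash
python3 -m pendant '[{"claw":0,"dx":-40,"dy":10,"dz":-20,"twist":0},{"claw":0,"dx":-75,"dy":18,"dz":-50,"twist":0},{"claw":0,"dx":-95,"dy":24,"dz":-80,"twist":0},{"claw":0,"dx":-105,"dy":26,"dz":-105,"twist":0},{"claw":0,"dx":-105,"dy":26,"dz":-119,"twist":0},{"claw":0,"dx":-110,"dy":27,"dz":-119,"twist":0},{"claw":0,"dx":-117,"dy":29,"dz":-119,"twist":0},{"claw":0,"dx":-117,"dy":29,"dz":-119,"twist":0}]'
```

```text
clock: 5.5
tool_pos: [0.5766, -0.0492, 0.0619]
eef_rot: [0.992, -0.127, 0.0, -0.0]
contact_force: [0.7, 0.9, 0.2]
opening: 0.003
finger_force: 0.0
```

```bash
python3 -m pendant '[{"claw":0,"dx":-1,"dy":0.2,"dz":0,"twist":0},{"claw":0,"dx":-2,"dy":0.5,"dz":0,"twist":0},{"claw":0,"dx":-3,"dy":0.8,"dz":0,"twist":0},{"claw":0,"dx":-4,"dy":1,"dz":0,"twist":0},{"claw":0,"dx":-5,"dy":1.3,"dz":0,"twist":0},{"claw":0,"dx":-5,"dy":1.3,"dz":0,"twist":0}]'
```

```text
clock: 6.1
tool_pos: [0.5718, -0.048, 0.0611]
eef_rot: [0.992, -0.127, 0.0, 0.0]
contact_force: [1.2, -0.5, 2.2]
opening: 0.006
finger_force: 1.0
```

```bash
python3 -m pendant '[{"claw":0,"dx":-1,"dy":0.2,"dz":0,"twist":0},{"claw":0,"dx":-2,"dy":0.5,"dz":0,"twist":0},{"claw":0,"dx":-3,"dy":0.8,"dz":0,"twist":0},{"claw":0,"dx":-4,"dy":1,"dz":0,"twist":0},{"claw":0,"dx":-4,"dy":1,"dz":0,"twist":0}]'; python3 -m pendant '[{"claw":0,"dx":5,"dy":-1.5,"dz":0,"twist":0},{"claw":0,"dx":14,"dy":-3,"dz":0,"twist":0},{"claw":0,"dx":24,"dy":-6,"dz":20,"twist":0},{"claw":0,"dx":40,"dy":-10,"dz":60,"twist":0},{"claw":0,"dx":70,"dy":-20,"dz":100,"twist":0},{"claw":0,"dx":110,"dy":-30,"dz":120,"twist":0},{"claw":0,"dx":120,"dy":-30,"dz":130,"twist":0}]'; python3 m.py
```

```text
clock: 6.6
tool_pos: [0.567, -0.0469, 0.0608]
eef_rot: [0.992, -0.127, -0.001, 0.0]
contact_force: [0.8, -0.3, 2.0]
opening: 0.008
finger_force: 0.8
clock: 7.3
tool_pos: [0.6928, -0.0795, 0.1941]
eef_rot: [0.992, -0.128, 0.004, 0.0]
contact_force: [-0.5, -0.6, 0.4]
opening: 0.005
finger_force: 0.0
[ 0.69277232 -0.07946114  0.19405594] [-0.49084772 -0.57568588  0.40512739]
before top 84 [ 0.557  -0.0431  0.116 ]
before 74 y mid -0.0427 x med 0.5629 xmax 0.5668
before 103 y mid -0.0428 x med 0.5636 xmax 0.5669
before ped x 0.5207 0.5779 y -0.0697 -0.01
now top 81 [ 0.5568 -0.043   0.1164]
now 72 y mid -0.0425 x med 0.5631 xmax 0.5673
now 100 y mid -0.0424 x med 0.5638 xmax 0.5674
now ped x 0.5202 0.5789 y -0.0694 -0.0102
```

It still hasn't moved, although the tip reported light contact. The finger may be thicker higher up and touching the fins, so I'll check the finger's profile in the wrist depth image.

```bash
python3 - <<'E'
from h import *
f=np.load('w1.npz');d=f['d'];i=eyes.camera_info('wrist');K=i['K'];T=i['T_tool_cam']
v,u=np.mgrid[0:480,0:640];X=(u-K[0,2])/K[0,0];Y=(v-K[1,2])/K[1,1];th=np.hypot(X,Y)
k=np.tan(th)/np.maximum(th,1e-9)*d
P=np.stack([X*k,Y*k,d],-1)@T[:3,:3].T+T[:3,3]
P=P[(d>0)&(th<1.4)]
m=(abs(P[:,1])<.05)&(abs(P[:,0])<.06);P=P[m]
for z in np.arange(-.11,.012,.008):
    t=P[(P[:,2]>=z)&(P[:,2]<z+.008)]
    if len(t):print('%.3f'%z,len(t),'x',t[:,0].min().round(4),np.median(t[:,0]).round(4),t[:,0].max().round(4),'y',t[:,1].min().round(4),t[:,1].max().round(4))
E
```

```text
-0.110 10619 x 0.0039 0.0249 0.0334 y -0.05 0.05
-0.102 3909 x -0.0038 0.032 0.0332 y -0.0499 0.0499
-0.094 265 x -0.0127 0.0023 0.0321 y -0.0319 0.0305
-0.086 125 x -0.0132 -0.0072 0.009 y -0.0083 0.0075
-0.078 281 x -0.0122 0.007 0.0096 y -0.0098 0.0088
-0.070 1100 x -0.0128 0.0071 0.01 y -0.011 0.0101
-0.062 675 x 0.0062 0.0073 0.0099 y -0.0116 0.0107
-0.054 746 x -0.0026 0.0075 0.0094 y -0.0159 0.0149
-0.046 761 x -0.0041 0.0076 0.0098 y -0.0157 0.0148
-0.038 629 x -0.0111 0.0075 0.0095 y -0.0149 0.0137
-0.030 285 x 0.0022 0.0074 0.0093 y -0.0132 0.0123
```

```bash
python3 - <<'E'
from h import *
f=np.load('w1.npz');d=f['d'];i=eyes.camera_info('wrist');K=i['K'];T=i['T_tool_cam']
v,u=np.mgrid[0:480,0:640];X=(u-K[0,2])/K[0,0];Y=(v-K[1,2])/K[1,1];th=np.hypot(X,Y)
k=np.tan(th)/np.maximum(th,1e-9)*d
P=np.stack([X*k,Y*k,d],-1)@T[:3,:3].T+T[:3,3]
for c in(300,335):
  for rw in range(276,345,3):print(c,rw,P[rw,c].round(4),d[rw,c].round(3))
q=np.linalg.inv(T)@[.009,0,0,1];q=q[:3];t=np.arctan2(np.hypot(q[0],q[1]),q[2]);print('tip expected px',K[:2,2]+K[0,0]*t*q[:2]/np.hypot(q[0],q[1]))
cv2.imwrite('pics/w1c.png',cv2.resize(f['w'][240:350,240:400],(800,550),interpolation=cv2.INTER_CUBIC))
E
```

```text
300 276 [-0.0496 -0.0164  0.1261] 0.319
300 279 [-0.0493 -0.0161  0.1187] 0.312
300 282 [-0.0481 -0.0156  0.1094] 0.303
300 285 [-0.0498 -0.0155  0.1072] 0.301
300 288 [-0.0523 -0.0156  0.1068] 0.302
300 291 [ 0.0071 -0.0082 -0.0282] 0.155
300 294 [ 0.0076 -0.008  -0.0322] 0.151
300 297 [ 0.0067 -0.008  -0.0331] 0.151
300 300 [ 0.0075 -0.0078 -0.0376] 0.146
300 303 [ 0.0075 -0.0076 -0.0403] 0.144
300 306 [ 0.0073 -0.0075 -0.0425] 0.142
300 309 [ 0.0077 -0.0074 -0.0459] 0.138
300 312 [ 0.0073 -0.0073 -0.0474] 0.137
300 315 [ 0.0073 -0.0072 -0.0498] 0.135
300 318 [ 0.0076 -0.0071 -0.0526] 0.132
300 321 [ 0.007  -0.007  -0.0539] 0.131
300 324 [ 0.0074 -0.0069 -0.0567] 0.128
300 327 [ 0.0074 -0.0068 -0.0588] 0.126
300 330 [ 0.0072 -0.0067 -0.0606] 0.124
300 333 [ 0.0071 -0.0067 -0.0624] 0.123
300 336 [ 0.0071 -0.0066 -0.0642] 0.121
300 339 [ 0.007  -0.0065 -0.066 ] 0.119
300 342 [ 0.0076 -0.0064 -0.0689] 0.116
335 276 [-0.0672  0.0158  0.1688] 0.365
335 279 [-0.0702  0.0159  0.1684] 0.366
335 282 [-0.0732  0.0159  0.1678] 0.366
335 285 [-0.0766  0.016   0.1682] 0.368
335 288 [ 0.0069  0.0067 -0.0246] 0.159
335 291 [ 0.0073  0.0065 -0.0286] 0.155
335 294 [ 0.0073  0.0064 -0.0316] 0.152
335 297 [ 0.0073  0.0063 -0.0344] 0.149
335 300 [ 0.0082  0.0061 -0.0391] 0.145
335 303 [ 0.0068  0.0061 -0.0388] 0.145
335 306 [ 0.0072  0.0059 -0.0423] 0.142
335 309 [ 0.0073  0.0058 -0.0451] 0.139
335 312 [ 0.0074  0.0057 -0.0477] 0.137
335 315 [ 0.0078  0.0056 -0.0507] 0.134
335 318 [ 0.0074  0.0055 -0.0524] 0.132
335 321 [ 0.0076  0.0054 -0.0549] 0.13
335 324 [ 0.0074  0.0054 -0.0566] 0.128
335 327 [ 0.0072  0.0053 -0.0585] 0.126
335 330 [ 0.0071  0.0052 -0.0603] 0.125
335 333 [ 0.0064  0.0052 -0.0613] 0.124
335 336 [ 0.007   0.0051 -0.0641] 0.121
335 339 [ 0.0073  0.005  -0.0664] 0.119
335 342 [ 0.0074  0.0049 -0.0685] 0.117
tip expected px [319.37994283 263.48501532]
```

View pics/w1c.png

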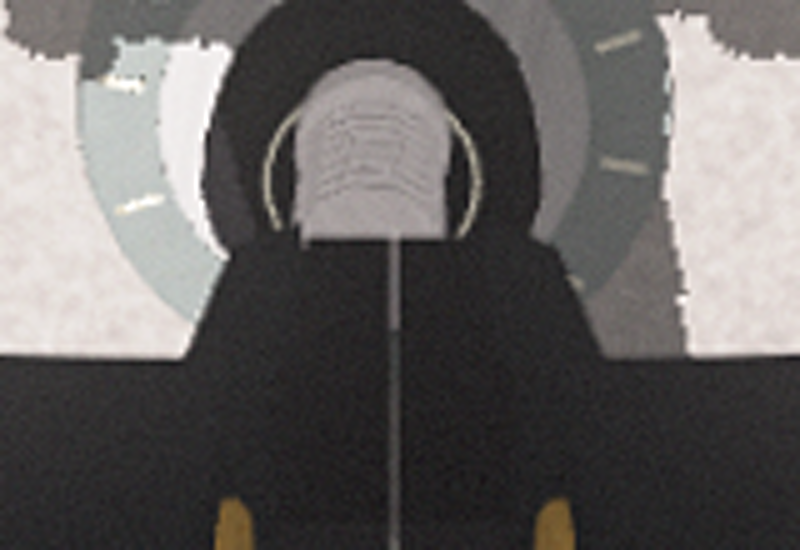

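The visible fingers end about 24 mm short of the reported TCP: the wrist depth stops at tool z ≈ -0.024, and the scene crop also showed the tip higher than projected. So I was touching the fins and only rocking the part. I'll go behind it again and measure the real tip height with the scene depth.

```bash
python3 -m pendant '[{"claw":0,"dx":-40,"dy":10,"dz":-20,"twist":0},{"claw":0,"dx":-75,"dy":18,"dz":-50,"twist":0},{"claw":0,"dx":-95,"dy":24,"dz":-80,"twist":0},{"claw":0,"dx":-99,"dy":25,"dz":-110,"twist":0},{"claw":0,"dx":-99,"dy":25,"dz":-129,"twist":0},{"claw":0,"dx":-99,"dy":25,"dz":-129,"twist":0},{"claw":0,"dx":-99,"dy":25,"dz":-129,"twist":0}]'
cat > tip.py <<'E'
from h import *
s=r.get_state();t=np.array(s['tool_pos']);print('tool',t.round(4),np.round(s['contact_force'],1))
im,d=eyes.snapshot('scene');cv2.imwrite('pics/last_scene.png',im)
P,uv=cloud('scene',d,(240,215,320,290));g=im[uv[:,1],uv[:,0]].max(1)
m=(g<70)&(abs(P[:,0]-t[0])<.013)&(abs(P[:,1]-t[1])<.02)&(P[:,2]>.058)
Q=P[m];
for lo in np.arange(.05,.13,.006):
    q=Q[(Q[:,2]>=lo)&(Q[:,2]<lo+.006)]
    if len(q):print('%.3f'%lo,len(q),'x',np.median(q[:,0]).round(4),'y',q[:,1].min().round(4),q[:,1].max().round(4))
E
python3 tip.py
```

```text
clock: 8.05
tool_pos: [0.5882, -0.052, 0.0618]
eef_rot: [0.992, -0.127, -0.001, 0.0]
contact_force: [-1.1, -0.7, 0.6]
opening: 0.002
finger_force: 0.0
tool [ 0.5882 -0.052   0.0618] [-1.1 -0.7  0.6]
0.080 1 x 0.5944 y -0.0473 -0.0473
0.086 25 x 0.5954 y -0.0655 -0.0434
0.092 30 x 0.597 y -0.0679 -0.0415
0.098 35 x 0.5961 y -0.0692 -0.0364
0.104 40 x 0.5955 y -0.0691 -0.0371
0.110 38 x 0.596 y -0.07 -0.0373
0.116 38 x 0.5957 y -0.0703 -0.0377
0.122 37 x 0.5969 y -0.0714 -0.0384
0.128 63 x 0.5934 y -0.0715 -0.0383
```

Confirmed: the real tip is about 24 mm above the reported TCP, so 0.0855 m for a reported 0.062 m. I'll lower 25 mm behind the foot, check, then push.

```bash
python3 -m pendant '[{"claw":0,"dx":4,"dy":-1,"dz":-8,"twist":0},{"claw":0,"dx":4,"dy":-1,"dz":-16,"twist":0},{"claw":0,"dx":4,"dy":-1,"dz":-22,"twist":0},{"claw":0,"dx":4,"dy":-1,"dz":-24.5,"twist":0},{"claw":0,"dx":4,"dy":-1,"dz":-24.5,"twist":0},{"claw":0,"dx":4,"dy":-1,"dz":-24.5,"twist":0}]'; python3 tip.py
```

```text
clock: 8.7
tool_pos: [0.5927, -0.053, 0.0375]
eef_rot: [0.992, -0.127, 0.0, 0.0]
contact_force: [0.0, 0.5, -0.3]
opening: 0.008
finger_force: 0.0
tool [ 0.5927 -0.053   0.0375] [ 0.   0.5 -0.3]
0.056 1 x 0.5974 y -0.0573 -0.0573
0.062 27 x 0.6011 y -0.0672 -0.0438
0.068 33 x 0.5993 y -0.0694 -0.0395
0.074 31 x 0.6005 y -0.0691 -0.04
0.080 33 x 0.5996 y -0.0708 -0.0403
0.086 41 x 0.5998 y -0.0703 -0.0401
0.092 35 x 0.5987 y -0.0718 -0.04
0.098 30 x 0.5988 y -0.072 -0.0353
0.104 56 x 0.5969 y -0.0716 -0.0359
0.110 22 x 0.6004 y -0.0712 -0.0394
0.116 9 x 0.5974 y -0.0712 -0.0458
0.122 3 x 0.6021 y -0.0653 -0.0615
0.128 3 x 0.5872 y -0.0605 -0.0596
```

```bash
python3 -m pendant '[{"claw":0,"dx":-5,"dy":1.3,"dz":0,"twist":0},{"claw":0,"dx":-10,"dy":2.6,"dz":0,"twist":0},{"claw":0,"dx":-13,"dy":3.4,"dz":0,"twist":0},{"claw":0,"dx":-15,"dy":3.9,"dz":0,"twist":0},{"claw":0,"dx":-17,"dy":4.4,"dz":0,"twist":0},{"claw":0,"dx":-19,"dy":4.9,"dz":0,"twist":0},{"claw":0,"dx":-21,"dy":5.4,"dz":0,"twist":0},{"claw":0,"dx":-22.5,"dy":5.8,"dz":0,"twist":0}]'; python3 -m pendant '[{"claw":0,"dx":0,"dy":0,"dz":0,"twist":0},{"claw":0,"dx":5,"dy":-1.5,"dz":0,"twist":0},{"claw":0,"dx":20,"dy":-5,"dz":0,"twist":0},{"claw":0,"dx":24,"dy":-6,"dz":30,"twist":0},{"claw":0,"dx":40,"dy":-10,"dz":75,"twist":0},{"claw":0,"dx":70,"dy":-20,"dz":120,"twist":0},{"claw":0,"dx":110,"dy":-30,"dz":145,"twist":0},{"claw":0,"dx":120,"dy":-30,"dz":155,"twist":0}]'; python3 m.py
python3 - <<'E'
from h import *
s=r.get_state();w,d=eyes.snapshot('wrist');np.savez('w2.npz',w=w,d=d,p=s['tool_pos'],q=s['eef_rot'])
a=cv2.imread('pics/last_scene.png')
x=np.hstack([cv2.resize(a[220:310,235:325],(400,400),interpolation=cv2.INTER_CUBIC),cv2.resize(w[190:310,250:370],(400,400),interpolation=cv2.INTER_CUBIC)])
cv2.imwrite('pics/s5.png',x)
E
```

```text
clock: 9.55
tool_pos: [0.5703, -0.0473, 0.0375]
eef_rot: [0.992, -0.127, 0.0, 0.0]
contact_force: [0.9, -0.2, -0.4]
opening: 0.006
finger_force: 0.5
clock: 10.35
tool_pos: [0.6951, -0.0797, 0.1966]
eef_rot: [0.992, -0.128, 0.005, 0.0]
contact_force: [-0.2, 0.0, -0.4]
opening: 0.007
finger_force: 0.0
[ 0.69512272 -0.07965919  0.19656337] [-0.23578532  0.04290478 -0.43406128]
before top 84 [ 0.557  -0.0431  0.116 ]
before 74 y mid -0.0427 x med 0.5629 xmax 0.5668
before 103 y mid -0.0428 x med 0.5636 xmax 0.5669
before ped x 0.5207 0.5779 y -0.0697 -0.01
now top 83 [ 0.5488 -0.0413  0.1163]
now 74 y mid -0.0414 x med 0.5549 xmax 0.5598
now 106 y mid -0.0403 x med 0.5552 xmax 0.5593
now ped x 0.52 0.5796 y -0.0699 -0.0102
```

View pics/s5.png

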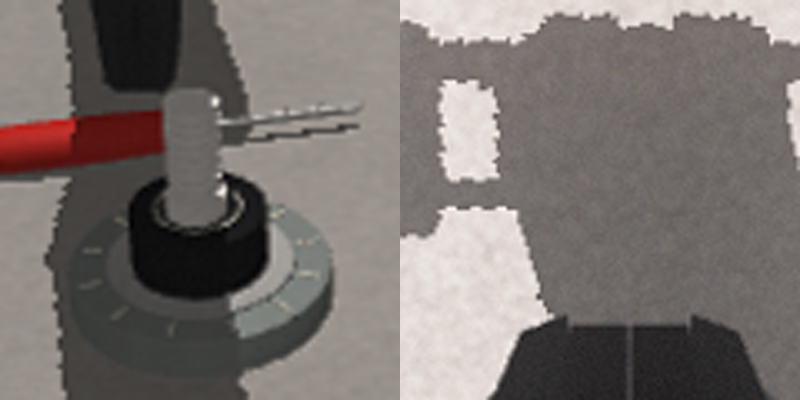

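The heat sink is upright and slid 8.4 mm; its foot is now inside the ring's front arc (scene crop 195,228). By both cameras the remaining offset is about (+2.8, -1.3) mm, so one more short nudge.

```bash
python3 -m pendant '[{"claw":0,"dx":-40,"dy":10,"dz":-25,"twist":0},{"claw":0,"dx":-75,"dy":18,"dz":-60,"twist":0},{"claw":0,"dx":-93,"dy":23,"dz":-100,"twist":0},{"claw":0,"dx":-97,"dy":24,"dz":-130,"twist":0},{"claw":0,"dx":-97,"dy":24,"dz":-150,"twist":0},{"claw":0,"dx":-97,"dy":24,"dz":-155,"twist":0},{"claw":0,"dx":-105,"dy":26,"dz":-155,"twist":0},{"claw":0,"dx":-115,"dy":29,"dz":-155,"twist":0}]'; python3 -m pendant '[{"claw":0,"dx":-2,"dy":0.5,"dz":0,"twist":0},{"claw":0,"dx":-4,"dy":1,"dz":0,"twist":0},{"claw":0,"dx":-5,"dy":1.3,"dz":0,"twist":0},{"claw":0,"dx":-6,"dy":1.6,"dz":0,"twist":0},{"claw":0,"dx":-7,"dy":1.9,"dz":0,"twist":0},{"claw":0,"dx":-8,"dy":2.2,"dz":0,"twist":0},{"claw":0,"dx":-8,"dy":2.2,"dz":0,"twist":0}]'; python3 -m pendant '[{"claw":0,"dx":0,"dy":0,"dz":0,"twist":0},{"claw":0,"dx":5,"dy":-1.5,"dz":0,"twist":0},{"claw":0,"dx":20,"dy":-5,"dz":0,"twist":0},{"claw":0,"dx":24,"dy":-6,"dz":30,"twist":0},{"claw":0,"dx":40,"dy":-10,"dz":75,"twist":0},{"claw":0,"dx":70,"dy":-20,"dz":120,"twist":0},{"claw":0,"dx":110,"dy":-30,"dz":145,"twist":0},{"claw":0,"dx":120,"dy":-30,"dz":155,"twist":0}]'; python3 m.py | grep -v before
```

```text
clock: 11.25
tool_pos: [0.5747, -0.0483, 0.038]
eef_rot: [0.992, -0.127, 0.0, 0.0]
contact_force: [0.4, -0.2, 0.8]
opening: 0.004
finger_force: 0.0
clock: 11.95
tool_pos: [0.568, -0.0462, 0.0377]
eef_rot: [0.992, -0.127, 0.001, -0.0]
contact_force: [1.8, -0.1, 1.4]
opening: 0.008
finger_force: 1.0
clock: 12.75
tool_pos: [0.6913, -0.0782, 0.196]
eef_rot: [0.992, -0.128, 0.004, 0.0]
contact_force: [0.4, 0.4, 0.2]
opening: 0.005
finger_force: 0.0
[ 0.69133863 -0.07818274  0.19598647] [0.35420098 0.35719856 0.19729814]
now top 84 [ 0.5472 -0.0401  0.1163]
now 72 y mid -0.0405 x med 0.5531 xmax 0.5568
now 103 y mid -0.0403 x med 0.5523 xmax 0.5565
now ped x 0.5202 0.5789 y -0.07 -0.0103
```

The heat sink is within about 1 mm of centre. I'll move clear over to the grey box's button at about (0.494, 0.288), and check with the top camera from there.

```bash
python3 -m pendant '[{"claw":0,"dx":-20,"dy":40,"dz":0,"twist":0},{"claw":0,"dx":-43,"dy":81,"dz":0,"twist":0},{"claw":0,"dx":-65,"dy":122,"dz":0,"twist":0},{"claw":0,"dx":-87,"dy":163,"dz":0,"twist":0},{"claw":0,"dx":-109,"dy":204,"dz":0,"twist":0},{"claw":0,"dx":-131,"dy":245,"dz":0,"twist":0},{"claw":0,"dx":-153,"dy":286,"dz":0,"twist":0},{"claw":0,"dx":-175,"dy":327,"dz":0,"twist":0}]'; python3 -m pendant '[{"claw":0,"dx":-20,"dy":37,"dz":-20,"twist":0},{"claw":0,"dx":-20,"dy":37,"dz":-60,"twist":0},{"claw":0,"dx":-20,"dy":37,"dz":-90,"twist":0},{"claw":0,"dx":-20,"dy":37,"dz":-90,"twist":0},{"claw":0,"dx":-20,"dy":37,"dz":-90,"twist":0}]'; python3 m.py|grep now; python3 - <<'E'
from h import *
b,d=eyes.snapshot('top');a=cv2.imread('pics/last_scene.png')
P,uv=cloud('top',d,(310,220,390,290))
t=P[P[:,2]>.11];print('hs',len(t),t.mean(0).round(4))
p=P[(P[:,2]>.048)&(P[:,2]<.062)];print('ped',((p.min(0)+p.max(0))/2).round(4),np.ptp(p,0).round(4))
x=np.hstack([cv2.resize(a[220:310,245:335],(300,300),interpolation=cv2.INTER_CUBIC),cv2.resize(a[185:275,385:475],(500,500),interpolation=cv2.INTER_CUBIC)[:300]*1])
x=np.zeros((500,800,3),np.uint8);x[:300,:300]=cv2.resize(a[220:310,235:325],(300,300),interpolation=cv2.INTER_CUBIC);x[:,300:]=cv2.resize(a[175:275,370:470],(500,500),interpolation=cv2.INTER_CUBIC);x[300:,:200]=cv2.resize(b[225:285,318:378],(200,200),interpolation=cv2.INTER_CUBIC)
cv2.imwrite('pics/s6.png',x)
E
```

```text
clock: 13.6
tool_pos: [0.509, 0.2516, 0.1913]
eef_rot: [0.992, -0.127, -0.002, 0.001]
contact_force: [0.3, 0.3, -0.2]
opening: 0.006
finger_force: 0.0
clock: 14.1
tool_pos: [0.4911, 0.287, 0.1021]
eef_rot: [0.992, -0.127, -0.001, 0.001]
contact_force: [0.4, -0.1, 0.5]
opening: 0.006
finger_force: 0.0
now top 81 [ 0.5454 -0.0401  0.1165]
now 72 y mid -0.0404 x med 0.5527 xmax 0.5562
now 106 y mid -0.0402 x med 0.553 xmax 0.5571
now ped x 0.5202 0.58 y -0.0696 -0.0101
hs 92 [ 0.5442 -0.0409  0.118 ]
ped [ 0.5436 -0.0416  0.0554] [0.0667 0.0651 0.0132]
```

View pics/s6.png

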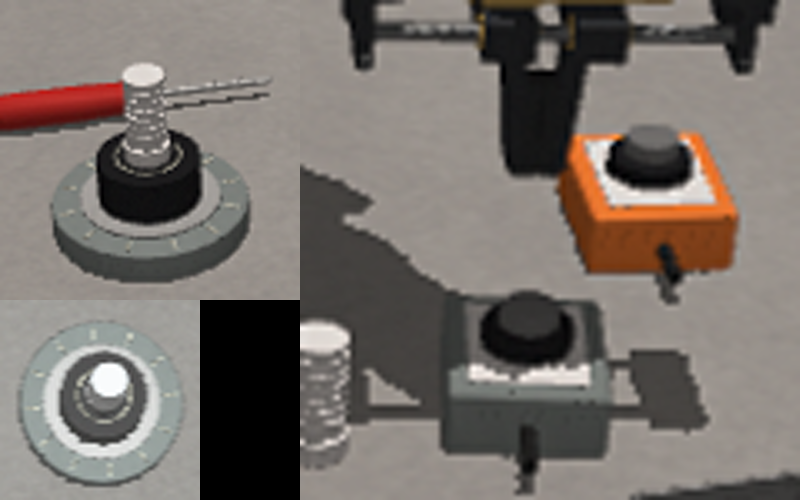

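The heat sink stands upright in the middle of the ring (left panels), and the fingertip hangs above the grey box's button (528,315). The orange box is not involved. Now I'll press straight down.

```bash
python3 -m pendant '[{"claw":0,"dx":3,"dy":-2,"dz":-25,"twist":0},{"claw":0,"dx":3,"dy":-2,"dz":-48,"twist":0},{"claw":0,"dx":3,"dy":-2,"dz":-60,"twist":0},{"claw":0,"dx":3,"dy":-2,"dz":-64,"twist":0},{"claw":0,"dx":3,"dy":-2,"dz":-66,"twist":0},{"claw":0,"dx":3,"dy":-2,"dz":-66,"twist":0}]'; python3 -m pendant '[{"claw":0,"dx":0,"dy":0,"dz":-1,"twist":0},{"claw":0,"dx":0,"dy":0,"dz":-2,"twist":0},{"claw":0,"dx":0,"dy":0,"dz":-3,"twist":0},{"claw":0,"dx":0,"dy":0,"dz":-4,"twist":0},{"claw":0,"dx":0,"dy":0,"dz":-4,"twist":0}]'
```

```text
clock: 14.8
tool_pos: [0.4957, 0.2863, 0.0372]
eef_rot: [0.992, -0.127, 0.001, -0.0]
contact_force: [-1.4, 0.2, 0.6]
opening: 0.004
finger_force: 0.0
clock: 15.3
tool_pos: [0.495, 0.2859, 0.0323]
eef_rot: [0.992, -0.127, -0.0, 0.0]
contact_force: [0.2, -0.4, 0.1]
opening: 0.005
finger_force: 0.0
```

```bash
python3 -m pendant '[{"claw":0,"dx":0,"dy":0,"dz":-1,"twist":0},{"claw":0,"dx":0,"dy":0,"dz":-2,"twist":0},{"claw":0,"dx":0,"dy":0,"dz":-3,"twist":0},{"claw":0,"dx":0,"dy":0,"dz":-3,"twist":0}]';python3 -m pendant '[{"claw":0,"dx":0,"dy":0,"dz":-1,"twist":0},{"claw":0,"dx":0,"dy":0,"dz":-2,"twist":0},{"claw":0,"dx":0,"dy":0,"dz":-2,"twist":0}]'
```

```text
clock: 15.7
tool_pos: [0.4952, 0.286, 0.0295]
eef_rot: [0.992, -0.127, 0.0, 0.0]
contact_force: [-0.9, -0.1, 3.0]
opening: 0.006
finger_force: 1.3
clock: 16.0
tool_pos: [0.4952, 0.286, 0.0274]
eef_rot: [0.992, -0.127, 0.0, 0.0]
contact_force: [-0.4, -0.1, 3.5]
opening: 0.004
finger_force: 1.9
```

Contact came at about z = 0.032; I'll keep going until the force rises steeply, which marks the end stop.

```bash
python3 -m pendant '[{"claw":0,"dx":0,"dy":0,"dz":-1,"twist":0},{"claw":0,"dx":0,"dy":0,"dz":-2,"twist":0},{"claw":0,"dx":0,"dy":0,"dz":-2,"twist":0}]';python3 -m pendant '[{"claw":0,"dx":0,"dy":0,"dz":-1,"twist":0},{"claw":0,"dx":0,"dy":0,"dz":-1,"twist":0}]'
```

```text
clock: 16.3
tool_pos: [0.4952, 0.286, 0.0257]
eef_rot: [0.992, -0.127, 0.0, -0.0]
contact_force: [-0.6, -0.4, 5.6]
opening: 0.004
finger_force: 3.0
clock: 16.5
tool_pos: [0.4953, 0.2859, 0.0255]
eef_rot: [0.992, -0.127, 0.0, -0.0]
contact_force: [-1.8, -1.8, 14.0]
opening: 0.003
finger_force: 6.8
```

The end stop is reached: 14 N and no further travel. I'll release and move clear.

```bash
python3 -m pendant '[{"claw":0,"dx":0,"dy":0,"dz":5,"twist":0},{"claw":0,"dx":0,"dy":0,"dz":20,"twist":0},{"claw":0,"dx":0,"dy":0,"dz":60,"twist":0},{"claw":0,"dx":0,"dy":0,"dz":100,"twist":0},{"claw":0,"dx":0,"dy":0,"dz":130,"twist":0},{"claw":0,"dx":0,"dy":0,"dz":130,"twist":0},{"claw":0,"dx":0,"dy":0,"dz":130,"twist":0}]'; python3 m.py|grep now; python3 - <<'E'
from h import *
f=np.load('v0.npz');d=eyes.snapshot('scene')[1]
for n,x in(('before',f['da']),('now',d)):
    P,_=cloud('scene',x,(390,225,440,275));P=P[(np.hypot(P[:,0]-.495,P[:,1]-.288)<.016)&(P[:,2]<.07)];print(n,len(P),np.percentile(P[:,2],90).round(4))
r.finish_job();print(r.get_state()['clock'])
E
```

```text
clock: 17.2
tool_pos: [0.4951, 0.2861, 0.1551]
eef_rot: [0.992, -0.127, 0.0, -0.0]
contact_force: [0.0, -0.4, 0.3]
opening: 0.006
finger_force: 0.0
now top 81 [ 0.5445 -0.0402  0.1162]
now 72 y mid -0.0407 x med 0.5532 xmax 0.5569
now 110 y mid -0.0399 x med 0.5521 xmax 0.5562
now ped x 0.5204 0.5788 y -0.0697 -0.0104
before 113 0.0574
now 114 0.057
the job is handed in; nothing more can be done
the job is handed in; nothing more can be done
```

The heat sink stands upright about 1 mm from the ring's centre, the grey box's start button was then pressed to its stop and came back up, and the job was handed in after about 17 s; my first two pushes, before I found the fingertips end about 24 mm above the reported tool point, touched the fins and may have rocked it without moving it.

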